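Serve a bread roll with tongs at the game cafe counter

TASK

At the board-game cafe counter, take the steel tongs out of their wooden caddy by pinching their two arms, dip the tips well into the steel rinse cup for a moment, then close the tips on the small round roll and lift it off the board. Finish while still holding it: the robot gripping the tongs, the tongs gripping the roll, steady in the air about 10 cm above the board. Touch the roll only with the tongs and leave the cup, the other pastries and everything else where they stand.

Things in the scene. Friction and masses are not known exactly. Their poses are not given: they have to be found in the camera images.
- tongs: steel spring tongs, 100 g in all, standing upright, tips down, in the caddy. Origin midway between the lower ends of the two tips; z points up to the bow-shaped head (its top 152 mm above the origin, 46 mm wide). Two arms hang from hinges at x = +22 and -22 mm, z = 140 mm, and close symmetrically towards each other along the tongs' x; springs hold them open
- tongs_grip (a point): point between the arms where to squeeze them, 105 mm above the tip ends, 47 mm below the head's top; axes as the tongs'. Over the arms' outsides here: 55 mm open, 41 mm fully closed. Springs push back 2.5 N (open) to 7 N (closed); squeeze beyond that reaches the tips as a quarter of its force
- tongs_tip (a point): midway between the lower ends of the tips (the tongs' origin). Tips: 28 mm tall, 35 mm wide along y, slightly cupped inwards. Open they are 73 mm clear (82 mm outside). They close 4 times as far as the arms at tongs_grip: 53.5 mm over the outsides there gives about 66 mm clear between tips, 49.5 mm gives 50 mm, 41 mm about 8 mm
- tong_a: the tongs arm on the tongs' +x side, origin at its hinge: flat steel strip 16 mm wide (along y), 3 mm thick
- tong_b: the tongs arm on the tongs' -x side, the same
- caddy: light wooden open-topped box fixed to the counter in which the tongs stand, 100 x 52 x 64 mm high, wall and floor 4 mm; origin under its centre, long side along its x, like the tongs' x
- cup: empty round steel rinse cup, loose, 0.4 kg, 104 mm across at the rim (walls 3 mm, narrowing a little downwards), 75 mm high; origin at the centre of its underside, z up
- cup_rim (a point): centre of the rinse cup's mouth, 75 mm above the counter
- board: wooden serving board fixed to the counter, 160 x 370 x 12 mm thick; origin at the centre of its underside, long side along its y. Three baked things lie in a row along its y, 115 mm apart, the roll in any of the three places
- roll: the small round domed bread roll, 50 mm across (widest 14 mm above its base), 36 mm high, about 40 g, rigid; origin at the centre of its underside
- roll_mid (a point): centre of the roll at its widest height, 14 mm above its base
- doughnut: ring doughnut on the board, 74 mm across, 25 mm high, with a 24 mm hole; origin at the centre of its underside
- finger_bun: long bun on the board, 108 mm long along its x, 38 mm wide and high; origin at the centre of its underside
- mug: white mug, 80 mm across, 90 mm high, handle at its +y; origin at the centre of its underside
- pawn: wooden game pawn, 24 mm across, 39 mm high; origin at the centre of its underside
- die: white game die, 18 mm; origin at the centre of its underside
- jar: glass jar with a steel cap, 60 mm across, 90 mm high; origin at the centre of its underside

How it is judged:
By the outcome, as a careful person would: the job done as asked, in the order asked, and still so for the second after the job is handed in, while the arm keeps its last pose, push and grip.
It also fails if it takes over 45 s, if anything falls off the work surface, if the arm or the gripper's body presses on something with over 40 N, if the wrist force passes 120 N, or if a joint passes its speed limit or range.

ROBOT

A 6-joint arm with a two-finger parallel gripper is mounted at the origin on the work surface. World frame = base frame: x ahead of the robot, y to its left, z up, the work surface at z = 0. Lengths are in mm, angles in rad, forces in N, time in s.
With the tool pointing down it reaches from about 350 to 975 mm from the base axis. Payload 7.1 kg.
Tool frame: the origin (TCP) lies on the centre line of the jaws, within the pads' length; the fingertips stand 17 mm ahead of it and the grasp point (between the pads) lies 2 mm behind it (tip_extent is the distance from the TCP to the fingertips, in mm); z points along the fingers, y is the line along which they close (so a half turn about z gives the same grasp; the last joint's range is limited). The gripper opens to 88 mm and grips with 3 to 60 N. Pads are 20 mm wide; open, the fingers measure 115 mm over their backs; the gripper's body (75 mm by 178 mm) begins 61 mm behind the grasp point.
Start: joints at [1.286, 0.423, 1.63, -0, 1.089, -0.019], TCP at [164.144, 603.044, 239.675] pointing down, gripper open.
Joint ranges: [-3, 3], [-0.9, 2.11], [0.09, 2.58], [-1.31, 4.45], [0.11, 2.69], [-2.54, 2.54]. Speed limits (rad/s): [2.39, 2.39, 3.01, 3.14, 3.14, 3.14].

INTERFACE

Orientations are given as a rotation vector (axis times angle).
In Python, from workcell import get_obs, get_image, camera_model, close_job, look_for, outline_of, pinpoint, tip_extent gives the robot as it stands.
- The arm moves only by the shell command python3 -m jog 'ROWS'. ROWS is text: rows parted by semicolons, each of 7 numbers parted by spaces: the shift along the tool's x, y, z as a fraction of full scale, then the turn, a rotation vector about the tool's x, y, z as a fraction of full scale, then the closure, from -1 (fully open) to 1 (shut). A call has 1 to 8 rows; each row is the pose to reach, as a shift and turn from the pose commanded when the call began, along the tool's axes at that moment; what a row does not reach only later rows make up. Full scale, the value 1, is 0.2 m for a shift and 30 degrees for a turn. A row lasts 1/10 s, in which the tool goes at most 50 mm and 8.59 degrees, less where a joint would pass 70% of its speed; a pose out of reach is approached as far as the arm can. A call with a number of a shift or a turn outside -1 to 1 is refused whole. A call with a gripper value outside its range is refused whole. The fingers move at their own pace and stop on an object; the grip force is fixed at half the most. Time passes only in rows, so rows that repeat a pose let the fingers close. It gives the time, the measured TCP pose, the force, the opening and the grip force at its end, in the units of the state.
- get_obs(): the state, without advancing time (a new reading comes with each control period).
- get_image(name): name is "scene" or "top" or "wrist"; returns the picture (384x512x3 uint8, red, green, blue); there is no depth.
- camera_model(name): a dict with "fx", "fy", "cx", "cy" (pixels), "origin" and "orientation" of the camera in the world; the wrist camera has in their place "tool_from_camera" (4x4, takes a point from camera to tool coordinates, whose origin is the TCP and whose axes are the flange's). Camera axes: x right, y down, z forward; pixel columns grow to the right and rows downward; lengths in mm; the calibration is good to about 2 mm. A picture is of the moment at which its call begins: read the wrist's pose just before it. camera_model takes no time and is no camera call.
- close_job(): hands the job in; it is judged then, once.
Trained networks look in the newest picture that a camera, given by its name, has taken for a name from the list of things; names that differ only in an ending like _2 or _b are one class to them, and where a whole thing is asked for, a point or a joint stands for the part that bears it (a point fixed in the world has none). Each returns a list of dicts, best first, with "confidence" (0 to 1); they miss things now and then, are a little off and sometimes report something else, mostly with a low value. They report only what shows in the picture. A call takes as long as a camera call.
- look_for(target, camera): "xyz" ([x, y, z] in mm, in the coordinates of the camera as it stood for that picture, good to about 4 mm: the middle of the surface that is visible of it).
- outline_of(target, camera): "mask" (384x512 bool, what is visible of it).
- pinpoint(target, camera): "xyz" ([x, y, z] in mm, in the coordinates of the camera as it stood for that picture, good to about 4 mm: a listed point, or the origin of a listed thing).
The state is a dict: "t": time; "qpos": joint angles; "qvel": joint speeds; "joint_torque": joint torques, N m; "ee_pos": TCP position; "orientation": TCP orientation; "ft_force": force on the tool from outside, world axes, zero at the start; "moment": the same for the moment, N m; "width": finger opening in mm; "grasp_force": force on a finger pad.
Only numpy, scipy, OpenCV 4.12 (cv2) and the standard library are available. Lean on these libraries where they do the work, as an engineer would, in place of code of your own. Each camera call takes 0.05 s, during which the arm holds its last target. There are 200 camera calls.

## Working session

There is one attempt and no reset: what is moved stays moved. The work goes in short steps, Python scripts to look and compute and a shell command to move; the robot and the scene stay as the last step left them, time stands still between calls to the robot, and variables do not carry over. Pictures are saved under pics/ and viewed, at most 14 in all, crops included, and the job is handed in when it is done.

```bash
mkdir -p pics
cat > h.py <<'E'
import numpy as np, cv2
from scipy.spatial.transform import Rotation as R
from workcell import *
def cam(name,obs=None):
    m=camera_model(name)
    if name=='wrist':
        o=obs or get_obs(); T=np.eye(4); T[:3,:3]=R.from_rotvec(o['orientation']).as_matrix(); T[:3,3]=o['ee_pos']
        return m,T@np.array(m['tool_from_camera'])
    T=np.eye(4); q=np.array(m['orientation'],float)
    T[:3,:3]=q if q.shape==(3,3) else R.from_rotvec(q).as_matrix(); T[:3,3]=m['origin']; return m,T
def W(T,p): return T[:3,:3]@np.array(p)+T[:3,3]
def shot(n,f=None):
    o=get_obs(); im=get_image(n)
    if f: cv2.imwrite('pics/'+f,im[:,:,::-1])
    return (im,)+cam(n,o)
def pts(n,T,names):
    for k in names:
        print(n,k,[(np.round(W(T,d['xyz'])).tolist(),round(d['confidence'],2)) for d in pinpoint(k,n)[:2]])
E
python3 - <<'E'
from h import *
print(get_obs()); print(camera_model('scene'))
for n in ['scene','top','wrist']:
    im,m,T=shot(n,n+'0.png')
    pts(n,T,['tongs_grip','tongs_tip','tongs','caddy','cup_rim','roll_mid','roll'] + (['doughnut','finger_bun','mug','pawn','die','jar','board'] if n!='wrist' else []))
print(get_obs()['t'])
E
cd pics; python3 -c "
import cv2,numpy as np
a=[cv2.imread(f) for f in ['scene0.png','top0.png']]
cv2.imwrite('both.png',cv2.resize(np.vstack(a),(440,600)))"
```

```text
{'t': 0.0, 'qpos': array([ 1.28602065e+00,  4.23825087e-01,  1.63066452e+00, -1.97805571e-05,
        1.08859567e+00, -1.89881918e-02]), 'qvel': array([ 0.00194319,  0.00092949, -0.00186843,  0.00028914,  0.00046682,
        0.00070251]), 'joint_torque': array([ 1.37778756e-03, -5.44634950e+01, -2.73659045e+01,  6.43278728e-02,
        2.28077034e-02, -9.29457838e-05]), 'ee_pos': array([163.99620777, 602.56558355, 238.92152319]), 'orientation': array([-4.16228158e-01, -3.11368641e+00,  2.32161897e-03]), 'ft_force': array([0.07952509, 0.24462805, 0.1446484 ]), 'moment': array([ 0.05052278, -0.02165696, -0.01138513]), 'grasp_force': 0.0, 'width': 87.82401855849457}
{'fx': 386.95028085871354, 'fy': 386.95028085871354, 'cx': 252.65089229160083, 'cy': 194.97845464213992, 'origin': array([1154.47773255,  -10.28783887,  676.55102838]), 'orientation': array([-1.73066453, -1.71574129,  0.77249198])}
scene tongs_grip [([501.0, -211.0, 28.0], 0.49)]
scene tongs_tip [([453.0, 324.0, 8.0], 0.96), ([723.0, 221.0, 2.0], 0.27)]
scene tongs []
scene caddy [([451.0, 318.0, -0.0], 0.73), ([564.0, 153.0
[... 549 characters left out ...]
ongs [([450.0, 326.0, 5.0], 0.62)]
top caddy [([448.0, 323.0, -4.0], 0.72)]
top cup_rim [([559.0, 156.0, 77.0], 0.92)]
top roll_mid [([503.0, -210.0, 28.0], 0.65)]
top roll [([503.0, -212.0, 10.0], 0.69)]
top doughnut [([519.0, -98.0, 13.0], 0.84)]
top finger_bun [([473.0, 321.0, 144.0], 0.64), ([542.0, -325.0, 15.0], 0.57)]
top mug [([367.0, 86.0, 2.0], 0.58), ([539.0, -328.0, 12.0], 0.51)]
top pawn [([697.0, 42.0, -4.0], 0.66), ([449.0, 324.0, 2.0], 0.3)]
top die [([716.0, 107.0, 0.0], 0.44)]
top jar [([723.0, 225.0, 4.0], 0.77)]
top board [([531.0, -212.0, 3.0], 0.58)]
wrist tongs_grip []
wrist tongs_tip []
wrist tongs []
wrist caddy []
wrist cup_rim []
wrist roll_mid []
wrist roll []
1.9
```

View pics/scene0.png

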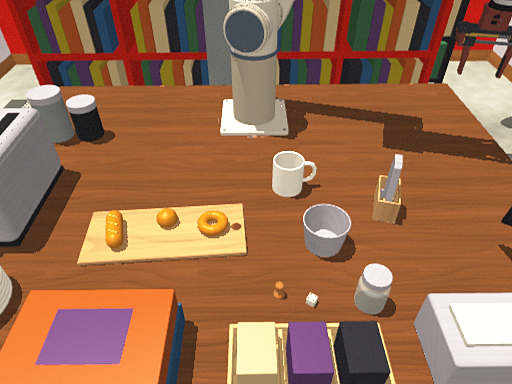

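View pics/top0.png

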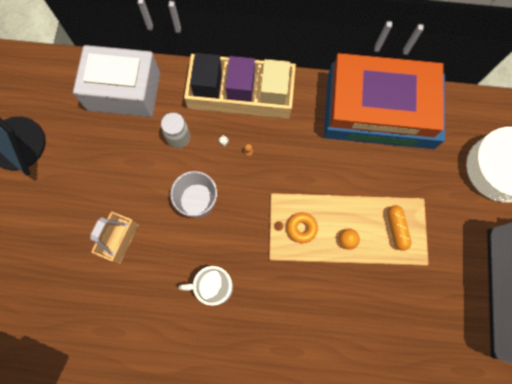

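The scene view shows the tongs in the caddy near (388,195), with the cup at (326,230). The roll is the middle pastry, at (166,217) in scene and (349,239) in top. Next I'll get the caddy's yaw and plan a wrist view.

```bash
cat >> h.py <<'E'
def plane(m,T,uv,z):
    uv=np.atleast_2d(uv).astype(float)
    d=np.c_[(uv[:,0]-m['cx'])/m['fx'],(uv[:,1]-m['cy'])/m['fy'],np.ones(len(uv))]@T[:3,:3].T
    return T[:3,3]+d*((z-T[2,3])/d[:,2])[:,None]
def maskrect(n,m,T,k,z):
    for d in outline_of(k,n)[:1]:
        v,u=np.nonzero(d['mask']); P=plane(m,T,np.c_[u,v],z)[:,:2].astype(np.float32)
        b=cv2.boxPoints(cv2.minAreaRect(P)); e=[b[1]-b[0],b[2]-b[1]]; l=max(e,key=lambda x:np.hypot(*x))
        print(k,'ctr',b.mean(0).round(1),'size',[round(float(np.hypot(*x)),1) for x in e],'yaw long',round(np.degrees(np.arctan2(l[1],l[0]))%180,1),'conf',round(d['confidence'],2))
def plan(pos,yaw=None):
    """tool-axis shift fractions to put TCP at pos; yaw = wanted world direction (deg) of tool y, mod 180"""
    o=get_obs(); M=R.from_rotvec(o['orientation'])
    print('now',o['ee_pos'].round(1),'shift',(M.inv().apply(np.array(pos)-o['ee_pos'])/200).round(3), 'tilt z',M.as_matrix()[:,2].round(3))
    if yaw is not None:
        y=M.as_matrix()[:,1]; c=np.degrees(np.arctan2(y[1],y[0])); d=(yaw-c+90)%180-90
        Z=np.array([[np.cos(np.radians(yaw)),np.sin(np.radians(yaw)),0]])
        yy=Z[0]*np.sign(Z[0]@y); X=np.cross(yy,[0,0,-1]); D=R.from_matrix(np.c_[X,yy,[0,0,-1]])
        print('tool y yaw',c.round(1),'turn frac',((M.inv()*D).as_rotvec()/np.radians(30)).round(3),'q6',o['qpos'][5].round(2))
E
python3 - <<'E'
from h import *
print(camera_model('wrist'))
im,m,T=shot('top')
print(T[:3,3])
for k,z in [('caddy',64),('cup',75),('roll',26),('doughnut',30),('finger_bun',30),('tongs',150)]: maskrect('top',m,T,k,z)
pts('top',T,['tong_a','tong_b'])
im,m,T=shot('scene')
pts('scene',T,['tong_a','tong_b'])
plan([450,325,330],30)
E
python3 - <<'E'
import cv2
a=cv2.imread('pics/top0.png')[190:280,70:160];cv2.imwrite('pics/c.png',cv2.resize(a,None,fx=6,fy=6,interpolation=2))
E
```

```text
{'fx': 335.8973969069484, 'fy': 335.8973969069484, 'cx': 254.2109227557764, 'cy': 188.4557087751353, 'tool_from_camera': array([[-1.22982152e-03, -9.63231222e-01, -2.68670988e-01,
         7.27992504e+01],
       [ 9.99999243e-01, -1.17599858e-03, -3.61267270e-04,
        -4.85750288e-01],
       [ 3.20272129e-05, -2.68671229e-01,  9.63231940e-01,
        -1.45365656e+02],
       [ 0.00000000e+00,  0.00000000e+00,  0.00000000e+00,
         1.00000000e+00]])}
[ 336.61973146    4.15309477 1025.76989738]
caddy ctr [447.  313.5] size [102.2, 72.5] yaw long 165.0 conf 0.7
cup ctr [561.6 153.3] size [102.2, 104.8] yaw long 6.0 conf 0.6
roll ctr [ 504.7 -212.2] size [41.8, 47.1] yaw long 3.1 conf 0.64
doughnut ctr [ 518.6 -101.3] size [69.9, 70.8] yaw long 4.8 conf 0.85
finger_bun ctr [ 541.5 -326.3] size [42.9, 107.1] yaw long 12.2 conf 0.91
tongs ctr [441.4 305.5] size [69.3, 58.2] yaw long 164.7 conf 0.91
top tong_a [([472.0, 318.0, 144.0], 0.54)]
top tong_b [([472.0, 318.0, 144.0], 0.54)]
scene tong_a [([465.0, 313.0, 146.0], 0.65), ([430.0, 330.0, 141.0], 0.43)]
scene tong_b [([465.0, 313.0, 146.0], 0.65), ([430.0, 330.0, 141.0], 0.43)]
now [164.2 603.  239.7] shift [-1.744 -0.966 -0.452] tilt z [ 0.  0. -1.]
tool y yaw 74.8 turn frac [0.    0.    1.492] q6 -0.02
```

View pics/c.png

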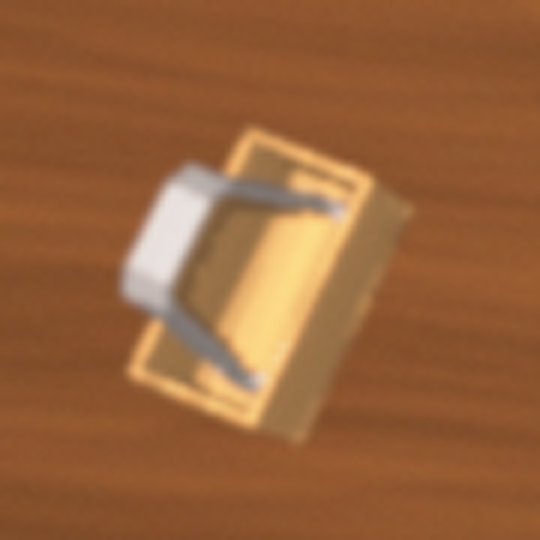

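The crop shows the tongs' bow head at the left and the arms reaching the caddy's two ends. The caddy mouth corners are at crop pixels (250,128), (372,182), (258,425) and (130,375), so the yaw is about -26°. I'll move over it.

```bash
python3 -m jog '-1 -0.55 -0.45 0 0 1 -1; -1 -0.55 -0.45 0 0 1 -1; -1 -0.55 -0.45 0 0 1 -1; -1 -0.55 -0.45 0 0 1 -1; -1 -0.55 -0.45 0 0 1 -1; -1 -0.55 -0.45 0 0 1 -1'; python3 -c "
from h import *
plan([450,325,330],-26)"
```

```text
t: 3.1
ee_pos: [331.8, 442.3, 332.4]
orientation: [1.214, 2.895, 0.006]
ft_force: [-0.2, 0.8, 0.6]
width: 87.7
grasp_force: 0.0
now [331.8 442.3 332.4] shift [-0.832  0.01   0.013] tilt z [ 0.004  0.003 -1.   ]
tool y yaw 44.5 turn frac [ 0.008 -0.004  2.35 ] q6 0.13
```

```bash
python3 -m jog '-0.83 0.01 0.01 0 0 1 -1; -0.83 0.01 0.01 0 0 1 -1; -0.83 0.01 0.01 0 0 1 -1; -0.83 0.01 0.01 0 0 1 -1; -0.83 0.01 0.01 0 0 1 -1' >/dev/null; python3 -m jog '0 0 0 0 0 1 -1; 0 0 0 0 0 1 -1; 0 0 0 0 0 1 -1; 0 0 0 0 0 1 -1'>/dev/null;  python3 -m jog '0 0 0 0 0 0.35 -1; 0 0 0 0 0 0.35 -1; 0 0 0 0 0 0.35 -1'
python3 - <<'E'
from h import *
plan([450,325,330],-26)
im,m,T=shot('wrist','w1.png')
pts('wrist',T,['tongs_grip','tongs_tip','tongs','caddy','tong_a'])
for k,z in [('caddy',64),('tongs',150)]: maskrect('wrist',m,T,k,z)
E
```

```text
t: 4.3
ee_pos: [445.4, 329.2, 327.4]
orientation: [-2.657, -1.675, 0.001]
ft_force: [-0.3, -0.4, 0.0]
width: 87.9
grasp_force: 0.0
now [445.4 329.2 327.4] shift [-0.009  0.03  -0.013] tilt z [-0.001  0.    -1.   ]
tool y yaw -25.5 turn frac [-0.001  0.     0.015] q6 1.06
wrist tongs_grip []
wrist tongs_tip []
wrist tongs []
wrist caddy [([451.0, 323.0, -2.0], 0.82), ([517.0, -102.0, 16.0], 0.61)]
wrist tong_a [([473.0, 314.0, 144.0], 0.73), ([426.0, 325.0, 143.0], 0.54)]
caddy ctr [450.7 326.8] size [100.3, 59.1] yaw long 163.5 conf 0.77
tongs ctr [455.3 334.1] size [55.9, 42.1] yaw long 163.7 conf 0.59
```

View pics/w1.png

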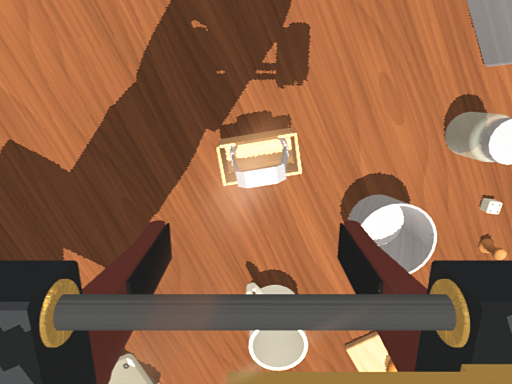

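The wrist view shows the caddy around (260,160), tilted about 8° from the image horizontal. I'll zoom in to measure the corners.

```bash
python3 -c "
import cv2
a=cv2.imread('pics/w1.png')[120:200,205:315];cv2.imwrite('pics/c2.png',cv2.resize(a,None,fx=7,fy=7,interpolation=2))"
```

```text
(no output)
```

View pics/c2.png

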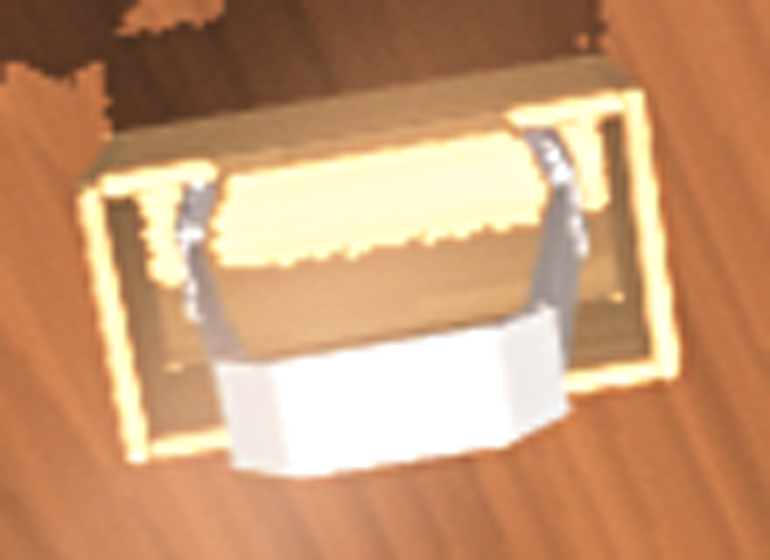

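The crop shows the caddy mouth corners at (80,190), (643,90), (682,375) and (128,462). The head spans (218,362), (548,308), (572,405) and (232,468).

Run:
```python
from h import *
def f(m,T,c,o,s,z,t):
    P=plane(m,T,np.array(c)/s+o-0.5+0.5/s,z)[:,:2]; a=P[1]-P[0];b=P[2]-P[3]; c2=P[3]-P[0]
    print(t,'ctr',P.mean(0).round(1),'yaw',[round(float(np.degrees(np.arctan2(x[1],x[0]))),1) for x in (a,b,c2)],'len',[round(float(np.hypot(*x)),1) for x in (a,b,c2)])
m,T=cam('wrist')
o=[205,120]
f(m,T,[(80,190),(643,90),(682,375),(128,462)],o,7,64,'caddy w')
f(m,T,[(218,362),(548,308),(572,405),(232,468)],o,7,150,'head w')
m,T=cam('top')
f(m,T,[(130,375),(250,128),(372,182),(258,425)],[70,190],6,64,'caddy t')
f(m,T,[(122,280),(190,165),(220,185),(160,305)],[70,190],6,150,'head t')
plan([449,325,200],-16.5)
```

```text
caddy w ctr [450.7 321.2] yaw [-15.7, -16.6, -107.5] len [99.2, 100.5, 49.7]
head w ctr [451.4 322.3] yaw [-16.3, -14.9, -109.2] len [46.9, 49.0, 15.5]
caddy t ctr [448.7 322.8] yaw [-15.7, -15.6, -104.7] len [99.8, 97.2, 51.7]
head t ctr [450.2 323.9] yaw [-20.5, -16.4, -116.1] len [44.2, 44.4, 16.0]
now [446.5 328.  327.7] shift [-0.008  0.018  0.638] tilt z [-0. -0. -1.]
tool y yaw -25.7 turn frac [-0.     0.    -0.307] q6 1.06
```

```bash
python3 -c "
from h import *
plan([450.5,322.5,180],-16)"; python3 -m jog '0.02 0.03 0.3 0 0 -0.32 -1; 0.02 0.03 0.6 0 0 -0.32 -1; 0.02 0.03 0.74 0 0 -0.32 -1; 0.02 0.03 0.74 0 0 -0.32 -1;0.02 0.03 0.74 0 0 -0.32 -1'; python3 -c "
from h import *
plan([450.5,322.5,107],-16)"
```

```text
now [446.5 328.  327.7] shift [-0.016  0.03   0.738] tilt z [-0. -0. -1.]
tool y yaw -25.7 turn frac [-0.     0.    -0.323] q6 1.06
t: 5.2
ee_pos: [453.8, 328.9, 180.0]
orientation: [-2.511, -1.888, 0.002]
ft_force: [0.6, 0.5, 0.5]
width: 87.8
grasp_force: 0.0
now [453.8 328.9 180. ] shift [-0.035 -0.007  0.365] tilt z [-0.001 -0.001 -1.   ]
tool y yaw -16.1 turn frac [-0.002  0.002 -0.004] q6 0.89
```

```bash
python3 -m jog '-0.035 -0.007 0 0 0 0 -1; -0.035 -0.007 0.1 0 0 0 -1; -0.035 -0.007 0.2 0 0 0 -1; -0.035 -0.007 0.3 0 0 0 -1; -0.035 -0.007 0.365 0 0 0 -1; -0.035 -0.007 0.365 0 0 0 -1;-0.035 -0.007 0.365 0 0 0 -1'
python3 - <<'E'
from h import *
plan([450.5,322.5,107],-16)
im,m,T=shot('wrist','w2.png')
pts('wrist',T,['tongs_grip','tong_a','tongs'])
E
```

```text
t: 5.9
ee_pos: [451.1, 323.0, 108.0]
orientation: [2.511, 1.888, 0.003]
ft_force: [-0.0, -0.2, 0.6]
width: 88.3
grasp_force: 0.0
now [451.1 323.  108. ] shift [-0.003 -0.002  0.005] tilt z [ 0.002  0.001 -1.   ]
tool y yaw -16.1 turn frac [ 0.002 -0.003 -0.004] q6 0.88
wrist tongs_grip []
wrist tong_a []
wrist tongs []
```

View pics/w2.png

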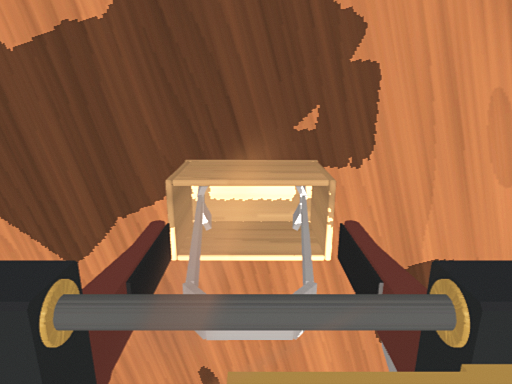

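The wrist picture shows the tongs squared up and centred: arms at columns 190 and 312, pads at 168 and 340. I'll close gently.

```bash
for i in 1; do python3 -m jog '0 0 0 0 0 0 -0.22; 0 0 0 0 0 0 -0.22; 0 0 0 0 0 0 -0.22; 0 0 0 0 0 0 -0.22; 0 0 0 0 0 0 -0.18; 0 0 0 0 0 0 -0.14; 0 0 0 0 0 0 -0.14; 0 0 0 0 0 0 -0.14'; done
```

```text
t: 6.9
ee_pos: [450.4, 322.6, 106.6]
orientation: [2.511, 1.888, -0.0]
ft_force: [-0.6, 0.6, -0.2]
width: 50.4
grasp_force: 3.4
```

```bash
python3 -m jog '0 0 -0.06 0 0 0 -0.14; 0 0 -0.15 0 0 0 -0.14; 0 0 -0.26 0 0 0 -0.14; 0 0 -0.38 0 0 0 -0.14; 0 0 -0.5 0 0 0 -0.14; 0 0 -0.6 0 0 0 -0.14; 0 0 -0.6 0 0 0 -0.14; 0 0 -0.6 0 0 0 -0.14'
python3 - <<'E'
from h import *
im,m,T=shot('scene','s2.png')
pts('scene',T,['tongs_tip','tongs','cup_rim','cup'])
im,m,T=shot('top')
pts('top',T,['tongs_tip','tongs','cup_rim','cup'])
plan([561,154.5,225])
cv2.imwrite('pics/s2c.png',cv2.resize(cv2.imread('pics/s2.png')[60:260,250:450],None,fx=3,fy=3))
E
```

```text
t: 7.7
ee_pos: [450.3, 322.5, 226.9]
orientation: [-2.511, -1.888, -0.001]
ft_force: [-0.6, -0.3, -0.7]
width: 50.1
grasp_force: 2.8
scene tongs_tip [([566.0, 154.0, 77.0], 0.17)]
scene tongs [([449.0, 324.0, 126.0], 0.68)]
scene cup_rim [([563.0, 151.0, 73.0], 0.71)]
scene cup [([561.0, 152.0, -1.0], 0.86)]
top tongs_tip [([452.0, 326.0, 121.0], 0.74)]
top tongs [([451.0, 325.0, 125.0], 0.62), ([430.0, 333.0, 265.0], 0.54)]
top cup_rim [([558.0, 154.0, 77.0], 0.79)]
top cup []
now [450.3 322.5 226.3] shift [-0.653  0.765  0.007] tilt z [-0.001 -0.    -1.   ]
```

View pics/s2c.png

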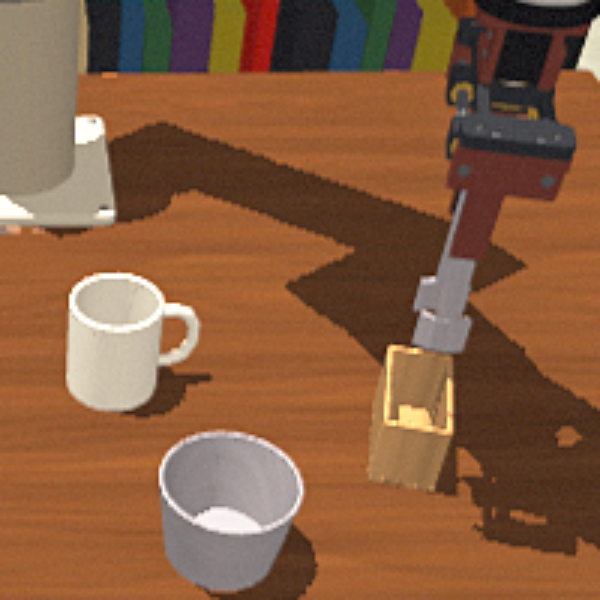

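The crop shows the tongs clear of the caddy, held upright in the jaws with the tips at about z 122. Next, over the cup.

```bash
python3 -m jog '-0.05 0.06 0 0 0 0 -0.14; -0.15 0.18 0 0 0 0 -0.14; -0.28 0.33 0 0 0 0 -0.14; -0.41 0.48 0 0 0 0 -0.14; -0.53 0.62 0 0 0 0 -0.14; -0.62 0.72 0 0 0 0 -0.14; -0.653 0.76 0 0 0 0 -0.14; -0.653 0.76 0 0 0 0 -0.14'
python3 - <<'E'
from h import *
im,m,T=shot('wrist','w3.png')
pts('wrist',T,['tongs_tip','tongs','cup_rim','cup'])
im,m,T=shot('top')
pts('top',T,['tongs_tip','tongs','cup_rim'])
plan([561,153.5,130])
E
```

```text
t: 9.0
ee_pos: [560.8, 153.3, 226.6]
orientation: [2.513, 1.885, -0.0]
ft_force: [-0.7, -0.4, -0.9]
width: 50.1
grasp_force: 2.8
wrist tongs_tip []
wrist tongs []
wrist cup_rim [([565.0, 154.0, 75.0], 0.92)]
wrist cup [([559.0, 154.0, 0.0], 0.87)]
top tongs_tip []
top tongs []
top cup_rim [([366.0, 89.0, 4.0], 0.68), ([559.0, 152.0, 75.0], 0.56)]
now [559.9 155.6 226.7] shift [-0.008  0.008  0.484] tilt z [ 0.  0. -1.]
```

View pics/w3.png

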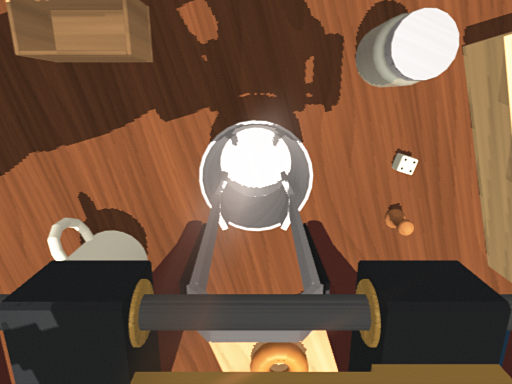

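The tips at columns 222–290 are centred on the cup mouth at (256,175). I'll dip, wait and raise.

```bash
python3 -m jog '0 0 0.06 0 0 0 -0.14; 0 0 0.16 0 0 0 -0.14; 0 0 0.28 0 0 0 -0.14; 0 0 0.4 0 0 0 -0.14; 0 0 0.48 0 0 0 -0.14; 0 0 0.5 0 0 0 -0.14; 0 0 0.5 0 0 0 -0.14; 0 0 0.5 0 0 0 -0.14';  python3 -m jog '0 0 0 0 0 0 -0.14;0 0 0 0 0 0 -0.14;0 0 0 0 0 0 -0.14;0 0 0 0 0 0 -0.14;0 0 0 0 0 0 -0.14;0 0 0 0 0 0 -0.14'; python3 -m jog '0 0 -0.06 0 0 0 -0.14; 0 0 -0.16 0 0 0 -0.14; 0 0 -0.28 0 0 0 -0.14; 0 0 -0.4 0 0 0 -0.14; 0 0 -0.5 0 0 0 -0.14; 0 0 -0.55 0 0 0 -0.14;0 0 -0.55 0 0 0 -0.14'
python3 - <<'E'
from h import *
im,m,T=shot('top'); pts('top',T,['roll_mid','roll','cup_rim'])
maskrect('top',m,T,'roll',26);maskrect('top',m,T,'board',12)
im,m,T=shot('scene'); pts('scene',T,['roll_mid','roll','cup','tongs'])
plan([504,-212,235],0)
E
```

```text
t: 10.25
ee_pos: [560.6, 155.0, 127.2]
orientation: [2.511, 1.888, 0.001]
ft_force: [-0.8, -0.5, -0.4]
width: 49.9
grasp_force: 2.8
t: 10.85
ee_pos: [560.2, 154.9, 126.7]
orientation: [2.511, 1.888, 0.0]
ft_force: [1.0, 0.3, -1.2]
width: 50.0
grasp_force: 2.8
t: 11.55
ee_pos: [561.0, 155.1, 238.6]
orientation: [2.51, 1.887, 0.005]
ft_force: [-0.1, 0.4, -2.6]
width: 50.0
grasp_force: 2.8
top roll_mid [([504.0, -209.0, 27.0], 0.83)]
top roll [([500.0, -213.0, 13.0], 0.78)]
top cup_rim [([557.0, 154.0, 74.0], 0.77)]
roll ctr [ 504.7 -212.2] size [46.5, 47.1] yaw long 3.1 conf 0.61
board ctr [ 530.3 -212.6] size [371.5, 161.9] yaw long 94.3 conf 0.55
scene roll_mid [([501.0, -213.0, 25.0], 0.61), ([564.0, 152.0, 75.0], 0.54)]
scene roll [([504.0, -209.0, 14.0], 0.63)]
scene cup [([559.0, 150.0, -1.0], 0.72)]
scene tongs [([559.0, 155.0, 130.0], 0.82), ([542.0, -328.0, 11.0], 0.21)]
now [560.1 154.9 236.4] shift [-1.84   0.24   0.007] tilt z [-0. -0. -1.]
tool y yaw -16.1 turn frac [-0.001  0.    -0.538] q6 0.53
```

```bash
python3 -m jog '-0.05 0.01 0 0 0 -0.05 -0.14; -0.16 0.02 0 0 0 -0.15 -0.14; -0.31 0.04 0 0 0 -0.25 -0.14; -0.48 0.06 0 0 0 -0.35 -0.14; -0.65 0.08 0 0 0 -0.45 -0.14; -0.81 0.1 0 0 0 -0.55 -0.14; -0.93 0.12 0 0 0 -0.63 -0.14; -1 0.13 0 0 0 -0.63 -0.14'; python3 -c "
from h import *
plan([504,-212,235],3)"
```

```text
t: 12.9
ee_pos: [529.3, -46.1, 236.7]
orientation: [2.168, 2.273, -0.0]
ft_force: [0.2, 0.2, -0.1]
width: 50.4
grasp_force: 2.8
now [529.3 -46.1 236.7] shift [-0.823 -0.165  0.009] tilt z [ 0. -0. -1.]
tool y yaw 2.7 turn frac [-0.    0.   -0.01] q6 -0.16
```

```bash
python3 -m jog '-0.05 -0.01 0 0 0 0 -0.14; -0.16 -0.03 0 0 0 0 -0.14; -0.31 -0.06 0 0 0 0 -0.14; -0.47 -0.095 0 0 0 0 -0.14; -0.62 -0.125 0 0 0 0 -0.14; -0.74 -0.15 0 0 0 0 -0.14; -0.82 -0.165 0 0 0 0 -0.14; -0.82 -0.165 0 0 0 0 -0.14'
python3 - <<'E'
from h import *
im,m,T=shot('wrist','w4.png')
pts('wrist',T,['roll_mid','roll','tongs_tip','doughnut'])
maskrect('wrist',m,T,'roll',26)
im,m,T=shot('scene'); pts('scene',T,['tongs_tip','tongs','roll_mid'])
plan([504,-212,235],3)
E
```

```text
t: 13.7
ee_pos: [504.6, -211.0, 236.7]
orientation: [2.169, 2.272, 0.0]
ft_force: [-0.1, 0.8, -0.9]
width: 50.4
grasp_force: 2.8
wrist roll_mid [([504.0, -216.0, 25.0], 0.74)]
wrist roll []
wrist tongs_tip []
wrist doughnut [([522.0, -99.0, 14.0], 0.91), ([503.0, -217.0, 29.0], 0.72)]
roll ctr [ 504.4 -212.8] size [48.5, 48.7] yaw long 2.6 conf 0.86
scene tongs_tip [([508.0, -209.0, 136.0], 0.75)]
scene tongs [([504.0, -211.0, 134.0], 0.82), ([720.0, 107.0, 1.0], 0.57)]
scene roll_mid [([503.0, -215.0, 23.0], 0.6)]
now [ 504.6 -209.4  236.7] shift [-0.013 -0.004  0.008] tilt z [-0.  0. -1.]
tool y yaw 2.8 turn frac [-0.    -0.    -0.006] q6 -0.46
```

View pics/w4.png

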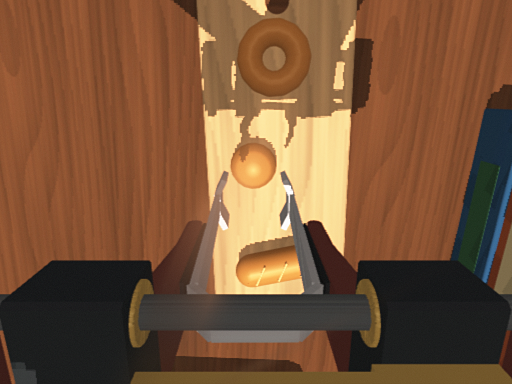

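The wrist view shows the roll at (253,165), between the doughnut and the bun. The tips at columns 222 and 290 are upright, and two views put the roll at (504.5,-212.5). I'll open slightly, recheck and descend.

```bash
python3 -m jog '-0.01 -0.002 0 0 0 0 -0.17; -0.01 -0.002 0 0 0 0 -0.2; -0.01 -0.002 0 0 0 0 -0.2; -0.01 -0.002 0.08 0 0 0 -0.2; -0.01 -0.002 0.17 0 0 0 -0.2; -0.01 -0.002 0.25 0 0 0 -0.2; -0.01 -0.002 0.3 0 0 0 -0.2; -0.01 -0.002 0.3 0 0 0 -0.2'
python3 - <<'E'
from h import *
im,m,T=shot('wrist','w5.png')
pts('wrist',T,['roll_mid','tongs_tip'])
maskrect('wrist',m,T,'roll',26)
im,m,T=shot('scene','s5.png'); pts('scene',T,['tongs_tip','tongs'])
plan([504.5,-212.5,119],3)
a=cv2.imread('pics/s5.png')[130:270,90:250]; b=cv2.imread('pics/w5.png')
cv2.imwrite('pics/m5.png',np.hstack([cv2.resize(a,(439,384),interpolation=2),b[:,100:420]]))
E
```

```text
t: 15.0
ee_pos: [503.4, -211.6, 175.4]
orientation: [-2.165, -2.273, 0.001]
ft_force: [0.2, -0.8, -0.9]
width: 52.3
grasp_force: 2.4
wrist roll_mid [([505.0, -217.0, 24.0], 0.63)]
wrist tongs_tip []
roll ctr [ 503.7 -212.4] size [48.6, 50.1] yaw long 65.7 conf 0.92
scene tongs_tip [([506.0, -209.0, 75.0], 0.72), ([450.0, 321.0, 1.0], 0.36)]
scene tongs [([507.0, -214.0, 75.0], 0.8)]
now [ 504.6 -212.   177.4] shift [-0.002 -0.001  0.292] tilt z [ 0.001 -0.001 -1.   ]
tool y yaw 2.8 turn frac [ 0.002  0.001 -0.008] q6 -0.47
```

View pics/m5.png

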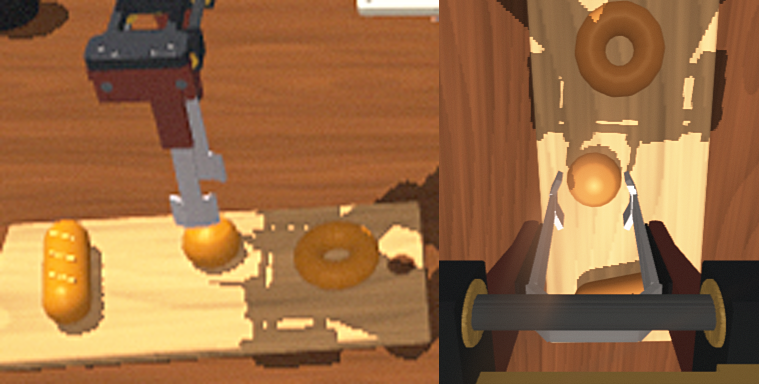

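The picture shows the open tips astride the roll: tips at columns 553 and 637, roll at 594. I'll descend.

```bash
python3 -m jog '0 0 0.04 0 0 0 -0.21; 0 0 0.1 0 0 0 -0.21; 0 0 0.16 0 0 0 -0.21; 0 0 0.22 0 0 0 -0.21; 0 0 0.27 0 0 0 -0.21; 0 0 0.285 0 0 0 -0.21; 0 0 0.285 0 0 0 -0.21'
python3 - <<'E'
from h import *
im,m,T=shot('scene','s6.png'); pts('scene',T,['tongs_tip','tongs','roll'])
plan([504.5,-212.5,119],3)
a=cv2.imread('pics/s6.png')[130:270,90:250]; b=get_image('wrist')[:,:,::-1]
cv2.imwrite('pics/m6.png',np.hstack([cv2.resize(a,(439,384),interpolation=2),b[:,100:420]]))
E
```

```text
t: 16.05
ee_pos: [503.9, -211.7, 118.8]
orientation: [-2.166, -2.273, 0.001]
ft_force: [0.7, 0.0, -2.0]
width: 53.0
grasp_force: 2.4
scene tongs_tip [([506.0, -211.0, 17.0], 0.69), ([518.0, -105.0, 9.0], 0.57)]
scene tongs [([504.0, -209.0, 14.0], 0.71)]
scene roll [([501.0, -213.0, 13.0], 0.7)]
now [ 504.6 -212.   120.2] shift [-0.002 -0.001  0.006] tilt z [ 0.001 -0.    -1.   ]
tool y yaw 2.8 turn frac [ 0.002  0.001 -0.008] q6 -0.47
```

View pics/m6.png

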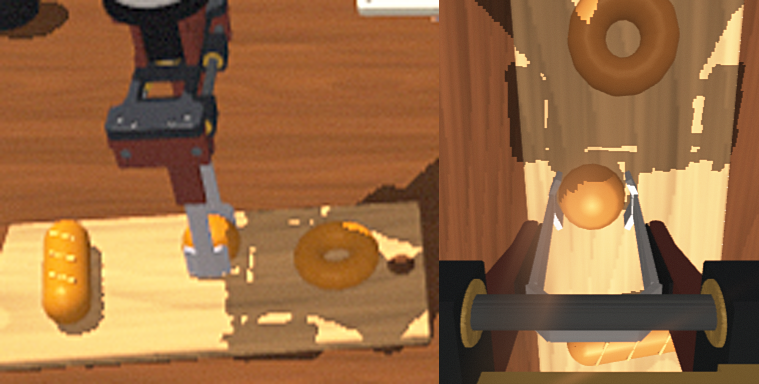

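The tips now straddle the roll in both views. I'll close on it gradually.

```bash
python3 -m jog '0 0 0 0 0 0 -0.18; 0 0 0 0 0 0 -0.15; 0 0 0 0 0 0 -0.12; 0 0 0 0 0 0 -0.09; 0 0 0 0 0 0 -0.05; 0 0 0 0 0 0 0; 0 0 0 0 0 0 0; 0 0 0 0 0 0 0'
```

```text
t: 17.1
ee_pos: [504.4, -212.0, 119.9]
orientation: [2.167, 2.274, 0.0]
ft_force: [-1.3, -0.4, 4.8]
width: 50.2
grasp_force: 30.1
```

Width stopped at 50.2 mm with a 30 N grip, so the tongs are on the roll. I'll lift.

```bash
python3 -m jog '0 0 -0.02 0 0 0 0; 0 0 -0.06 0 0 0 0; 0 0 -0.13 0 0 0 0; 0 0 -0.22 0 0 0 0; 0 0 -0.32 0 0 0 0; 0 0 -0.42 0 0 0 0; 0 0 -0.48 0 0 0 0; 0 0 -0.5 0 0 0 0'; python3 -m jog '0 0 0 0 0 0 0;0 0 0 0 0 0 0;0 0 0 0 0 0 0;0 0 0 0 0 0 0;0 0 0 0 0 0 0;0 0 0 0 0 0 0'
python3 - <<'E'
from h import *
im,m,T=shot('scene','s7.png'); pts('scene',T,['tongs_tip','roll','roll_mid','cup','doughnut','finger_bun','mug'])
a=cv2.imread('pics/s7.png')[100:270,70:360]; b=get_image('wrist')[:,:,::-1]
cv2.imwrite('pics/m7.png',np.hstack([cv2.resize(a,(460,270),interpolation=2),cv2.resize(b[:,100:420],(225,270))]))
E
```

```text
t: 17.9
ee_pos: [505.0, -212.2, 221.6]
orientation: [2.165, 2.272, 0.002]
ft_force: [0.6, -0.1, -2.6]
width: 49.6
grasp_force: 30.0
t: 18.5
ee_pos: [504.1, -211.8, 219.4]
orientation: [-2.167, -2.274, 0.0]
ft_force: [-0.0, 0.4, -1.4]
width: 50.0
grasp_force: 30.0
scene tongs_tip [([506.0, -210.0, 119.0], 0.57)]
scene roll [([502.0, -210.0, 114.0], 0.7), ([560.0, 152.0, -1.0], 0.47)]
scene roll_mid [([503.0, -213.0, 126.0], 0.44)]
scene cup [([559.0, 151.0, 1.0], 0.79)]
scene doughnut [([519.0, -105.0, 10.0], 0.86)]
scene finger_bun [([542.0, -324.0, 10.0], 0.92), ([508.0, -212.0, 123.0], 0.33)]
scene mug [([364.0, 79.0, 2.0], 0.92), ([504.0, -214.0, 129.0], 0.18)]
```

View pics/m7.png

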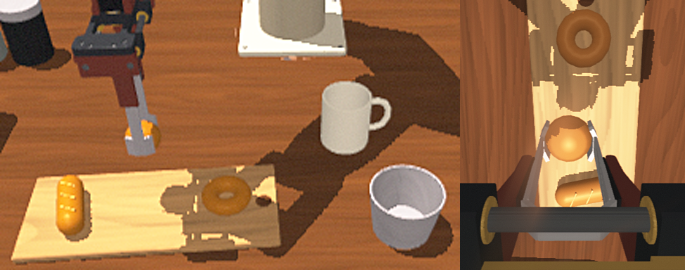

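The roll is held between the tips with its base at about z 113, roughly 10 cm above the board. The cup, doughnut and bun haven't moved, so I'll hand the job in.

```bash
python3 -c "
from workcell import *
print(close_job())"
```

```text
the job is handed in; nothing more can be done
None
```

I took the tongs from the caddy, dipped their tips in the rinse cup, and handed in at about 18.6 s with the roll held steady about 10 cm above the board; the cup, doughnut, finger bun and mug were still in place at the last check.

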